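Hold open the board tester's cover, freeing its catch if it bites

ROBOT

A 6-joint arm with a two-finger parallel gripper is mounted at the origin on the work surface. World frame = base frame: x ahead of the robot, y to its left, z up, the work surface at z = 0. Lengths are in m, angles in rad, forces in N, time in s.
With the tool pointing down it reaches from about 0.275 to 0.825 m from the base axis. Payload 4.9 kg.
Tool frame: the origin (TCP) lies at the very end of the fingers, on their centre line; the grasp point (between the pads) lies 19 mm behind it; z points along the fingers, y is the line along which they close (so a half turn about z gives the same grasp; the last joint's range is limited). The gripper opens to 85 mm and grips with 20 to 120 N. Pads are 22 mm wide; open, the fingers measure 114 mm over their backs; the gripper's body (76 mm by 85 mm) begins 54 mm behind the grasp point. The pads swing forward as they close: fully open they stand 13 mm farther back than shut.
Start: joints at [-1.377, 0.326, -0.193, 1.052, 0, 1.437], TCP at [0.177, -0.521, 0.231] pointing down, gripper open.
Joint ranges: [-2.65, 2.65], [-0.97, 1.79], [-1.3, 1.35], [-1.93, 2.1], [-1.47, 1.37], [-3.14, 3.14]. Speed limits (rad/s): [2.57, 2.57, 3.14, 3.14, 3.14, 3.14].

INTERFACE

Orientations are given as a unit quaternion [x, y, z, w].
In Python, from station import r, imaging gives the robot as it stands. The module is installed in compiled form; this text tells all that it offers.
- The arm moves only by the tool send_rows, never from a script. Its arguments are lists of equal length, an entry for each row: "linear": the shift along the tool's x, y, z in cm, a list of three; "twist": the turn about the tool's z in rad. A call has exactly 5 rows; each row is the pose to reach, as a shift and turn from the pose commanded when the call began, along the tool's axes at that moment; what a row does not reach only later rows make up. A row lasts 1/10 s, in which the tool goes at most 50 mm and 8.59 degrees, less where a joint would pass 70% of its speed; a pose out of reach is approached as far as the arm can. A call with a gripper value outside its range is refused whole. "gripper" is the closure, from -1 (fully open) to 1 (shut), set as the call begins (left out, the last holds). The fingers move at their own pace and stop on an object; "grip_force" is the grip in N (left out, the last holds). Time passes only in rows, so rows that repeat a pose let the fingers close, or fill a call up. It gives the time, the measured TCP pose, the force, the opening and the grip force at its end, in the units of the state.
- r.observe(): the state, without advancing time (a new reading comes with each control period).
- imaging.read_camera(name): name is "side" or "top"; returns a dict with "img" (420x560x3 uint8, blue, green, red), "fx", "fy", "cx", "cy" (pixels), "extrinsics" (4x4, takes a point from camera to world coordinates). Camera axes: x right, y down, z forward; pixel columns grow to the right and rows downward; lengths in m; the calibration is good to about 2 mm. A picture is of the moment at which its call begins. There is no depth.
- r.sign_off(): hands the job in; it is judged then, once.
Trained networks look in a picture, given as the dict that the camera call returned (one of the last four; its "shot" number tells which), for a name from the list of things; names that differ only in an ending like _2 or _b are one class to them, and where a whole thing is asked for, a point or a joint stands for the part that bears it (a point fixed in the world has none). Each returns a list of dicts, best first, with "score" (0 to 1); they miss things now and then, are a little off and sometimes report something else, mostly with a low value. They report only what shows in the picture. A call takes as long as a camera call.
- imaging.spot_in(picture, query): "box" ([left, top, width, height] in pixels, round what is visible of it).
The state is a dict: "time_s": time; "joints": joint angles; "joint_velocities": joint speeds; "joint_efforts": joint torques, N m; "tool_pos": TCP position; "eef_rot": TCP orientation; "wrist_force": force on the tool from outside, world axes, zero at the start; "moment": the same for the moment, N m; "gripper_width": finger opening in m; "finger_force": force on a finger pad.
Only numpy, scipy, OpenCV 4.12 (cv2) and the standard library are available. Lean on these libraries where they do the work, as an engineer would, in place of code of your own. Each camera call takes 0.05 s, during which the arm holds its last target. There are 200 camera calls.

TASK

A colleague needs to get at the circuit board in the tester, whose cover has a worn catch that only sometimes bites. Leaving the catch alone at first, tug the cover up by its red handle to learn whether it is caught; if it is, slide the orange catch tab fully across to free it, then lift the cover by the handle and hold it about 60 degrees open. Finish while still holding it there by the handle (do not let go), and do not disturb the board, screwdriver, parts bin or reel.

Things in the scene. Friction and masses are not known exactly. Their poses are not given: they have to be found in the camera images.
- fixture: Board tester: fixed grey box, 180 mm deep (x), 280 wide (y), 104 high with its blue-framed clear cover shut. Origin: centre of its underside, on the table. Its -x side, the front with handle and catch, faces roughly to the robot; +y runs to the left seen from the robot. An aluminium catch housing (36 by 110 mm, top at z 91) is on the front, centred at x -108, y +85 mm.
- handle: Red round bar, 10 mm thick, 88 long along y, turning freely between two dark posts that run back to the cover. Origin: middle of the bar; with the cover shut at x -135, y -45, z 115 mm in the tester's frame, 45 mm in front of the cover's edge, nothing below down to the table. Swings with the cover on a 220 mm radius about the hinge line, so fingers gripping it can keep pointing down.
- hinge (a point): Fixed point on the cover's hinge line (along the tester's y, at its far top edge): x 85, y -45, z 100 mm in the tester's frame, straight behind the handle's middle. The cover's front edge swings up and away from the robot.
- cover (a joint): Opening angle of the cover in rad: 0 shut, stop at 1.45. The cover weighs 0.4 to 0.7 kg and falls shut when let go (2 to 3.5 N lift it at the handle). If the hidden catch bites, it stops hard after about 0.04 rad of free play (9 mm at the handle; one that barely bites may slip under a hard pull); if not, it opens freely.
- catch_tab (a point): Top centre of the orange catch tab, 12 mm (tester x) by 18 mm (tester y), standing 34 mm above the catch housing; starts at x -108, y +75, z 125 mm in the tester's frame. Pinch or push it along the tester's +y, away from the handle, to free the catch.
- catch (a joint): Travel of the orange catch tab in m: always 0 at the start, 0.028 fully across. Sliding takes about 3 N and it stays where it is left. From 0.014 up the cover is surely free. Whether the bolt inside bites at the start cannot be seen and does not show in this value.
- board: Green circuit board, 80 by 130 by 4 mm with parts on top, lying loose on the black nest inside the tester under the cover. Leave alone. Origin at the centre of its underside.
- driver: Yellow-handled screwdriver, about 200 mm long and 30 mm thick, lying on the table on the right of the tester, roughly along its depth. Leave alone.
- parts_bin: Small green open bin, 100 by 75 by 45 mm, on the table on the left of the tester. Leave alone. Origin at the centre of its underside.
- reel: White reel, 84 mm in diameter with a 40 mm hole, 22 mm high, lying flat on the table on the left of the tester, in front of the bin. Leave alone. Origin at the centre of its underside.

How it is judged:
On the way, in this order (a step that is already met when the one before it is completed fails the run):
1. the cover has been tugged up a little (over 0.015 rad) by the handle while the catch tab is still at its start (under 6 mm) (value of joint cover above 0.015 rad and value of joint catch below 0.006 m and contact force between the fingers and handle above 0.3 N), for 0.05 s.
2. the cover has been lifted by the handle to over 0.87 rad (50 degrees) (value of joint cover above 0.87 rad and contact force between the fingers and handle above 0.3 N), for 0.2 s.
At the end, for the whole second after the job is handed in: The cover is held still between 0.87 and 1.22 rad open (50 to 70 degrees) by the fingers on its handle (over 0.3 N), clear of its stop; board within 20 mm and screwdriver, bin and reel within 30 mm of where they began (all of step 2 and value of joint cover below 1.22 rad and velocity of joint cover between -0.1 and 0.1 rad/s and distance of board from where it was at the start of the episode below 0.02 m and distance of each of driver, parts_bin, reel from where it was at the start of the episode below 0.03 m); the arm keeps its last pose, push and grip.
It fails at once if the circuit board was disturbed (moved over 20 mm) (distance of board from where it was at the start of the episode above 0.02 m).
It fails at once if the screwdriver, bin or reel was disturbed (moved over 30 mm) (distance of any of driver, parts_bin, reel from where it was at the start of the episode above 0.03 m).
It also fails if it takes over 51 s, if anything falls off the work surface, if the arm or the gripper's body presses on something with over 40 N, if the wrist force passes 120 N, or if a joint passes its speed limit or range.

## Working session

There is one attempt and no reset: what is moved stays moved. The work goes in short steps, Python scripts to look and compute and a tool call to move; the robot and the scene stay as the last step left them, time stands still between calls to the robot, and variables do not carry over. Pictures are saved under pics/ and viewed, at most 10 in all, crops included, and the job is handed in when it is done.

Besides the shell and the picture viewer there is one more tool, called after "Emit:" as name(argument=value, ...), one argument or row to a line, values as JSON. send_rows: Moves the arm, as the interface text tells. Its arguments: {"type":"object","properties":{"linear":{"type":"array"},"twist":{"type":"array"},"gripper":{"type":"number"},"grip_force":{"type":"number"}},"required":["linear","twist"]}

```bash
mkdir -p pics
python3 - <<'E'
from station import r, imaging
import cv2, numpy as np
s=r.observe(); print(s)
for n in ("top","side"):
    p=imaging.read_camera(n); cv2.imwrite(f"pics/{n}0.png",p["img"])
    print(n,p["fx"],p["fy"],p["cx"],p["cy"],np.round(p["extrinsics"],4).tolist())
    for q in ("handle","catch_tab","fixture"):
        print(q,[(np.round(d["box"]).tolist(),round(d["score"],2)) for d in imaging.spot_in(p,q)[:2]])
E
```

```text
{'time_s': 0.0, 'joints': array([-1.37722168e+00,  3.26902538e-01, -1.93617396e-01,  1.05200049e+00,
        5.33818811e-06,  1.43660763e+00]), 'joint_velocities': array([-1.24166879e-03,  4.51485440e-05, -6.33429713e-04,  9.36009695e-04,
       -3.93301652e-04, -2.31439460e-03]), 'joint_efforts': array([-1.14834540e-03, -4.43391538e+01,  2.62442476e+01,  1.52919057e-02,
       -1.72927148e-04, -8.93523890e-06]), 'tool_pos': array([ 0.17696179, -0.52012303,  0.23051163]), 'eef_rot': array([ 9.86601060e-01,  1.63149027e-01, -2.29251437e-05, -8.61749070e-04]), 'wrist_force': array([ 0.42867227, -0.78139649,  0.0047162 ]), 'moment': array([ 0.02206883,  0.01130746, -0.02535075]), 'finger_force': 0.0, 'gripper_width': 0.08578315401685406}
top 399.3097263938093 399.3097263938093 277.3120853353588 213.07957751592593 [[0.0229, -0.9822, 0.1863, 0.4184], [-0.9997, -0.0202, 0.0166, 0.0541], [-0.0125, -0.1866, -0.9824, 1.1567], [0.0, 0.0, 0.0, 1.0]]
handle [([360.0, 178.0, 11.0, 37.0], 0.71), ([288.0, 244.0, 34.0, 17.0], 0.44)]
catch_tab []
fixture []
side 429.608992236154 429.608992236154 279.9719841936039 206.79645713168847 [[-0.7302, -0.5291, 0.4322, 0.1856], [-0.683, 0.5495, -0.4813, 0.5624], [0.0172, -0.6466, -0.7626, 0.8534], [0.0, 0.0, 0.0, 1.0]]
handle [([332.0, 192.0, 19.0, 25.0], 0.44)]
catch_tab []
fixture [([213.0, 157.0, 137.0, 125.0], 0.6)]
```

```bash
python3 -c "
import cv2,numpy as np
a=cv2.imread('pics/top0.png')[90:330,130:450];cv2.imwrite('pics/t.png',cv2.resize(a,(800,600),interpolation=2))
a=cv2.imread('pics/side0.png')[120:330,160:440];cv2.imwrite('pics/s.png',cv2.resize(a,(800,600),interpolation=2))"
```

```text
(no output)
```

View pics/t.png

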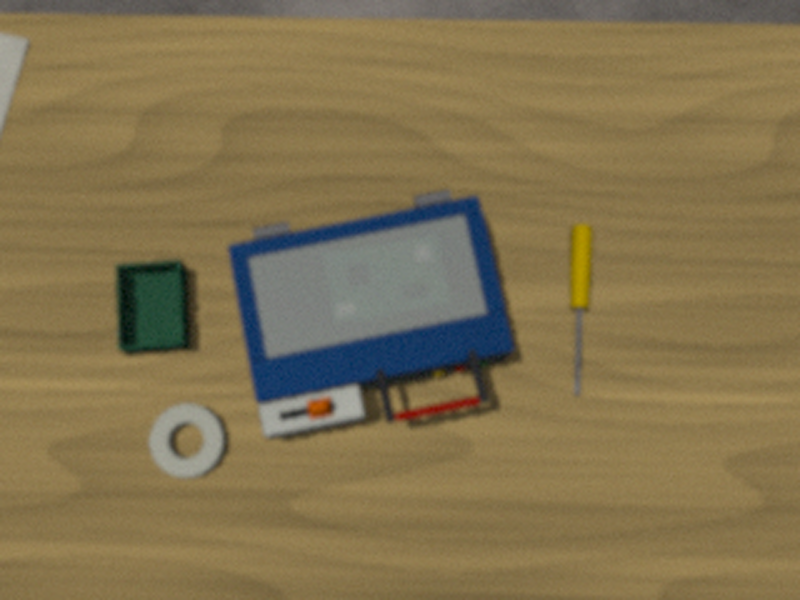

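View pics/s.png

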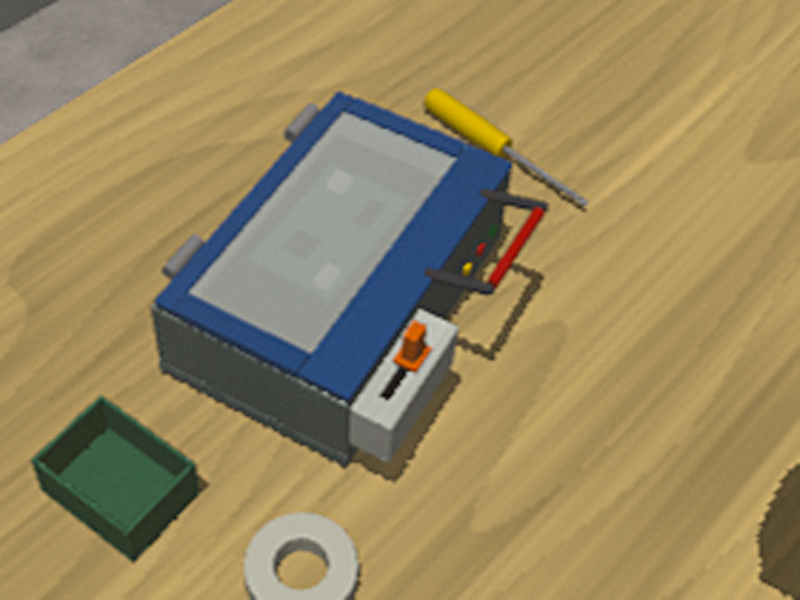

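The top crop shows the handle bar from (397,416) to (480,402) and the tab at (320,407). In the side crop the handle runs from (493,288) to (542,207), with the tab top at (415,327). I'll fit the tester pose to these points.

```bash
cat > h.py <<'E'
import numpy as np
from scipy.optimize import least_squares
from scipy.spatial.transform import Rotation as R
from station import r, imaging
def proj(p,X):
    T=np.linalg.inv(p["extrinsics"]); c=X@T[:3,:3].T+T[:3,3]
    return np.c_[p["fx"]*c[:,0]/c[:,2]+p["cx"],p["fy"]*c[:,1]/c[:,2]+p["cy"]]
def world(v,X):
    return np.c_[R.from_euler('z',v[2]).apply(np.atleast_2d(X))]+[v[0],v[1],0]
E
python3 - <<'E'
from h import *
P={n:imaging.read_camera(n) for n in("top","side")}
M=np.array([[90,140,104],[90,-140,104],[-90,-140,104],[-90,140,104],[-135,-1,115],[-135,-89,115],[-108,75,125]])/1e3
t=np.array([[232,245],[478,198],[515,353],[258,399],[395,416],[481,402],[320,405]])/2.5+[130,90]
s=np.array([[157,305],[340,93],[511,160],[350,400],[493,289],[543,207],[416,325]])/(800/280)+[160,120]
f=lambda v:np.r_[proj(P["top"],world(v,M))-t,proj(P["side"],world(v,M))-s].ravel()
q=least_squares(f,[0.5,0,0.17],loss='soft_l1'); v=q.x
print(v,np.round(q.fun if 0 else f(v),1).reshape(-1,2).tolist()); np.save("v.npy",v)
print("handle",world(v,[-.135,-.045,.115]),"tab",world(v,M[6]),"hinge",world(v,[.085,-.045,.1]))
o=r.observe(); R0=R.from_quat(o["eef_rot"]); print(R0.as_matrix().round(3))
E
```

```text
[0.62882715 0.0704597  0.22017245] [[-1.8, -0.6], [0.4, -1.6], [0.3, 0.3], [-0.6, 2.6], [0.4, 1.8], [-0.8, 0.7], [-0.4, 1.4], [-2.4, -4.0], [-1.8, -2.9], [1.7, -0.2], [0.4, -1.9], [0.2, -2.8], [-0.8, 0.6], [0.4, 0.4]]
handle [[ 0.50691398 -0.00293771  0.115     ]] tab [[0.50705444 0.12006221 0.125     ]] hinge [[0.72160313 0.04510984 0.1       ]]
[[ 0.947  0.322 -0.   ]
 [ 0.322 -0.947  0.   ]
 [ 0.    -0.    -1.   ]]
```

```bash
cat >> h.py <<'E'
import cv2
def blob(p,kind,win=None):
    h=cv2.cvtColor(p["img"],cv2.COLOR_BGR2HSV)
    lo,hi={"red":((0,170,70),(4,255,255)),"orange":((6,190,120),(16,255,255))}[kind]
    m=cv2.inRange(h,lo,hi)
    if kind=="red": m|=cv2.inRange(h,(174,170,70),(180,255,255))
    n,l,st,c=cv2.connectedComponentsWithStats(m)
    i=1+np.argmax(st[1:,4]); ys,xs=np.nonzero(l==i); pts=np.c_[xs,ys].astype(np.float32)
    return cv2.minAreaRect(pts),pts
def ray(p,u):
    E=p["extrinsics"]; d=E[:3,:3]@[(u[0]-p["cx"])/p["fx"],(u[1]-p["cy"])/p["fy"],1]
    return E[:3,3],d/np.linalg.norm(d)
def tri(a,u,b,w):
    o1,d1=ray(a,u);o2,d2=ray(b,w)
    k=np.linalg.lstsq(np.c_[d1,-d2],o2-o1,rcond=None)[0]
    x,y=o1+k[0]*d1,o2+k[1]*d2
    return (x+y)/2,np.linalg.norm(x-y)
def ends(p,k):
    rc,pts=blob(p,k); c=pts.mean(0); u=np.linalg.svd(pts-c,full_matrices=False)[2][0]; s=(pts-c)@u
    e=[c+u*s.min(),c+u*s.max()]; return c,sorted(e,key=lambda z:z[0])
E
python3 - <<'E'
from h import *
a,b=imaging.read_camera("top"),imaging.read_camera("side")
for k in("red","orange"):
    ca,ea=ends(a,k);cb,eb=ends(b,k); print(k,ca,ea,cb,eb,tri(a,ca,b,cb))
    if k=="red":
        L,Rr=tri(a,ea[0],b,eb[0]),tri(a,ea[1],b,eb[1]); print(L,Rr,np.linalg.norm(L[0]-Rr[0]),np.arctan2(*(L[0]-Rr[0])[[0,1]])*-1)
E
```

```text
red [297.4 254.6] [array([289.07532, 256.35693], dtype=float32), array([305.95654, 252.79413], dtype=float32)] [340.09708 205.94174] [array([331.7732 , 218.85379], dtype=float32), array([348.60446, 192.74501], dtype=float32)] (array([0.50238626, 0.01610956, 0.13426855]), np.float64(0.006661707152388691))
(array([0.50175675, 0.03792139, 0.10780337]), np.float64(0.0018312960872123463)) (array([ 0.50275279, -0.00513353,  0.16150308]), np.float64(0.01161143954116221)) 0.06883586966919074 0.023130007242624172
orange [256.9375 252.8125] [array([253.6669 , 254.23314], dtype=float32), array([260.54166, 251.24698], dtype=float32)] [303.9881  241.39285] [array([302.30908, 248.60641], dtype=float32), array([305.9446, 232.9871], dtype=float32)] (array([0.5096825 , 0.12282015, 0.09978657]), np.float64(0.002314595285931123))
```

Run:
```python
from h import *
a,b=imaging.read_camera("top"),imaging.read_camera("side")
pl=lambda p,u,z:(lambda o,d:o+d*(z-o[2])/d[2])(*ray(p,u))
h=cv2.cvtColor(a["img"],cv2.COLOR_BGR2HSV)
m=cv2.inRange(h,(0,150,40),(4,255,255))|cv2.inRange(h,(174,150,40),(180,255,255)); m[:,:280]=0;m[:247]=0;m[265:]=0;m[:,330:]=0
ys,xs=np.nonzero(m); print(xs.min(),xs.max(),np.polyfit(xs,ys,1))
u=[(288.7,256.4),(322.3,250.6)]
A=[pl(a,x,.115) for x in u]; B=[pl(b,x,.115) for x in [(331.8,218.9),(348.6,192.7)]]
for X in(A,B): d=X[0]-X[1]; print(np.round(X,4).tolist(),(X[0]+X[1])/2,np.linalg.norm(d),np.arctan2(-d[0],d[1]))
print(pl(a,(257,252.5),.118),pl(b,(304,241.4),.108))
```

```text
290 321 [-2.07579734e-01  3.16293895e+02]
[[0.5019, 0.0394, 0.115], [0.5189, -0.0478, 0.115]] [ 0.51036243 -0.00420497  0.115     ] 0.08886712540929236 0.19233628422805163
[[0.4977, 0.0427, 0.115], [0.5184, -0.0457, 0.115]] [ 0.50807506 -0.00152285  0.115     ] 0.09079605557866396 0.22954568956188195
[0.50993586 0.12203337 0.118     ] [0.50505976 0.12715061 0.108     ]
```

Emit:
send_rows(
  linear=[
    [3.5,-2.8,0],
    [7,-5.6,0],
    [10.5,-8.4,0],
    [14,-11.2,0],
    [17.5,-14,0],
  ],
  twist=[-0.13,-0.26,-0.39,-0.52,-0.65],
  gripper=0.0,
  grip_force=40,
)

```text
time_s: 1.2
tool_pos: [0.2984, -0.3304, 0.2314]
eef_rot: [0.882, 0.472, 0.0, 0.0]
wrist_force: [0.3, 0.1, -0.3]
gripper_width: 0.043
finger_force: 0.0
```

```bash
cat >> h.py <<'E'
def to(pos,yaw=None,n=1):
    "tool-frame shift (cm) and twist to reach pos with tool y at world angle yaw"
    o=r.observe(); m=R.from_quat(o["eef_rot"]).as_matrix()
    tw=0 if yaw is None else -((yaw-np.arctan2(m[1,1],m[0,1])+np.pi)%(2*np.pi)-np.pi)
    print("t",round(o["time_s"],2),"pos",o["tool_pos"].round(4),"w",round(o["gripper_width"],4),"ff",round(float(o["finger_force"]),1),"F",np.round(o["wrist_force"],1),"j",o["joints"].round(2))
    print("shift cm",(m.T@(np.array(pos)-o["tool_pos"])*100).round(2),"twist",round(tw,3))
E
python3 -c "
from h import *
to([.509,-.003,.18],.215)"
```

```text
t 1.2 pos [ 0.2984 -0.3304  0.2314] w 0.043 ff 0.0 F [ 0.3  0.1 -0.3] j [-1.    0.13 -0.45  0.99  0.    1.16]
shift cm [38.92 -0.65  5.14] twist -0.803
```

Emit:
send_rows(
  linear=[
    [4.5,-0.1,0.4],
    [9,-0.2,0.8],
    [13.5,-0.3,1.2],
    [18,-0.4,1.6],
    [22,-0.5,2],
  ],
  twist=[-0.12,-0.24,-0.36,-0.48,-0.6],
)

```text
time_s: 1.7
tool_pos: [0.4174, -0.1448, 0.2114]
eef_rot: [0.703, 0.712, 0.0, 0.0]
wrist_force: [-0.4, -0.7, 0.7]
gripper_width: 0.0425
finger_force: 0.0
```

```bash
python3 -c "
from h import *
to([.509,-.003,.18],.215)"
```

```text
t 1.7 pos [ 0.4174 -0.1448  0.2114] w 0.0425 ff 0.0 F [-0.4 -0.7  0.7] j [-0.5   0.14 -0.49  0.94  0.    1.06]
shift cm [14.06  9.33  3.15] twist -0.202
```

Emit:
send_rows(
  linear=[
    [3.5,2.3,0.8],
    [7,4.6,1.6],
    [10.5,7,2.4],
    [14.1,9.3,3.1],
    [14.1,9.3,3.1],
  ],
  twist=[-0.05,-0.1,-0.15,-0.2,-0.2],
)

```text
time_s: 2.2
tool_pos: [0.5102, -0.0011, 0.1795]
eef_rot: [0.628, 0.779, 0.001, -0.0]
wrist_force: [-0.3, -0.7, 0.1]
gripper_width: 0.0429
finger_force: 0.0
```

```bash
python3 -c "
from h import *
to([.509,-.003,.096],.215)
a=imaging.read_camera('side')['img'];b=imaging.read_camera('top')['img']
cv2.imwrite('pics/c.png',np.hstack([cv2.resize(a[110:290,220:400],(400,400),interpolation=2),cv2.resize(b[180:300,230:350],(400,400),interpolation=2)]))"
```

```text
t 2.2 pos [ 0.5102 -0.0011  0.1795] w 0.0429 ff 0.0 F [-0.3 -0.7  0.1] j [-0.15  0.3  -0.38  0.9   0.    1.21]
shift cm [-0.17 -0.17  8.35] twist -0.001
```

View pics/c.png

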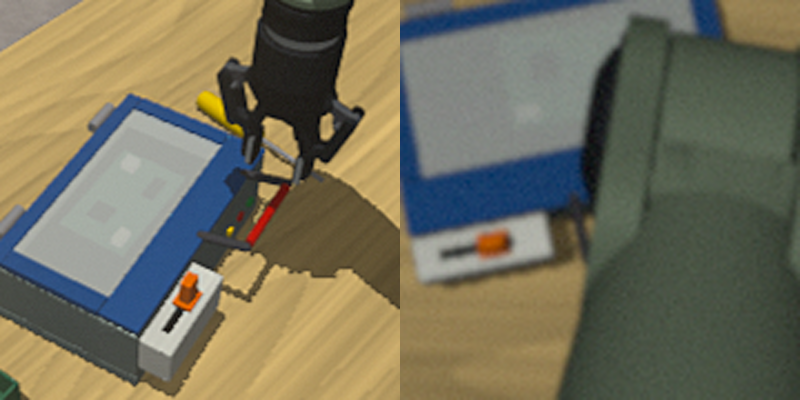

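The side view shows the fingers straddling above the handle bar, with parallax from their height. I'll descend.

Emit:
send_rows(
  linear=[
    [-0.1,-0.1,2.5],
    [-0.1,-0.1,5],
    [-0.1,-0.1,7],
    [-0.1,-0.1,8.4],
    [-0.1,-0.1,8.4],
  ],
  twist=[0,0,0,0,0],
)

```text
time_s: 2.8
tool_pos: [0.5057, -0.0073, 0.0949]
eef_rot: [0.631, 0.776, -0.001, -0.001]
wrist_force: [0.0, 0.3, 0.8]
gripper_width: 0.043
finger_force: 0.0
```

Emit:
send_rows(
  linear=[
    [0,0,0],
    [0,0,0],
    [0,0,0],
    [0,0,0],
    [0,0,0],
  ],
  twist=[0,0,0,0,0],
  gripper=1.0,
)

```text
time_s: 3.3
tool_pos: [0.5098, -0.0065, 0.0976]
eef_rot: [0.63, 0.776, 0.001, 0.002]
wrist_force: [4.5, -1.4, 4.0]
gripper_width: 0.0085
finger_force: 39.4
```

```bash
python3 -c "
from h import *
to([.509,-.003,.096],.215)"
```

```text
t 3.3 pos [ 0.5098 -0.0065  0.0976] w 0.0085 ff 39.4 F [ 4.5 -1.4  4. ] j [-0.16  0.39 -0.49  0.69 -0.    1.21]
shift cm [ 0.36 -0.01  0.16] twist -0.008
```

Emit:
send_rows(
  linear=[
    [0,0,-0.2],
    [0,0,-0.4],
    [0,0,-0.6],
    [0,0,-0.7],
    [0,0,-0.7],
  ],
  twist=[0,0,0,0,0],
)

```text
time_s: 3.8
tool_pos: [0.5103, -0.0064, 0.104]
eef_rot: [0.63, 0.776, 0.001, 0.002]
wrist_force: [7.8, -1.0, -3.5]
gripper_width: 0.0085
finger_force: 39.0
```

Emit:
send_rows(
  linear=[
    [0,0,-0.2],
    [0,0,-0.4],
    [0,0,-0.6],
    [0,0,-0.7],
    [0,0,-0.7],
  ],
  twist=[0,0,0,0,0],
)

```text
time_s: 4.3
tool_pos: [0.5111, -0.0063, 0.1112]
eef_rot: [0.63, 0.776, 0.002, 0.002]
wrist_force: [9.9, -0.1, -4.6]
gripper_width: 0.0085
finger_force: 39.0
```

Emit:
send_rows(
  linear=[
    [0,0,-0.2],
    [0,0,-0.4],
    [0,0,-0.5],
    [0,0,-0.6],
    [0,0,-0.6],
  ],
  twist=[0,0,0,0,0],
)

```text
time_s: 4.8
tool_pos: [0.5119, -0.0061, 0.1174]
eef_rot: [0.63, 0.777, 0.003, 0.003]
wrist_force: [12.0, 0.2, -5.3]
gripper_width: 0.0085
finger_force: 38.9
```

Rising 20 mm met no hard stop and only the cover's own weight, so the catch is not biting. I'll lift along the arc.

```bash
cat >> h.py <<'E'
def arc(ths,P0=np.array([.5098,-.0065]),yaw=.215,rr=.2205,dz=.0174):
    e=np.array([np.cos(yaw),np.sin(yaw)]); o=r.observe(); m=R.from_quat(o["eef_rot"]).as_matrix()
    th=np.arcsin((o["tool_pos"][2]+dz-.1)/rr)-.068
    al=(o["tool_pos"][:2]-P0)@e; print("theta from z",th,"along",al,"model",rr*(np.cos(.068)-np.cos(.068+th)))
    for t in ths:
        p=np.r_[P0+e*rr*(np.cos(.068)-np.cos(.068+t)),.1+rr*np.sin(.068+t)-dz]
        print(round(t,2),(R.from_euler('z',np.arctan2(m[1,1],m[0,1])).as_matrix()*[1,1,1]).T.dot(p-o["tool_pos"]).round(4)*100)
E
python3 -c "
from h import *
to([.5098,-.0065,.13],.215)
arc(np.arange(.15,1.1,.1))"
```

```text
t 4.8 pos [ 0.5119 -0.0061  0.1174] w 0.0085 ff 38.9 F [12.   0.2 -5.3] j [-0.16  0.36 -0.46  0.74  0.    1.21]
shift cm [-0.   -0.21 -1.26] twist -0.008
theta from z 0.09056886074279702 along 0.0021769932137366385 model 0.002256731927263638
0.15 [0.25 0.   1.29]
0.25 [0.84 0.01 3.41]
0.35 [1.63 0.01 5.47]
0.45 [2.62 0.02 7.44]
0.55 [3.81 0.03 9.29]
0.65 [ 5.17  0.04 11.02]
0.75 [ 6.71  0.05 12.61]
0.85 [ 8.39  0.07 14.03]
0.95 [10.2   0.08 15.28]
1.05 [12.13  0.09 16.35]
```

Emit:
send_rows(
  linear=[
    [0,0.6,-1.2],
    [0,0.9,-2.3],
    [0,1.2,-3.4],
    [0,1.6,-4.4],
    [0,2,-5.4],
  ],
  twist=[0,0,0,0,0],
)

```text
time_s: 5.3
tool_pos: [0.5271, -0.0025, 0.1708]
eef_rot: [0.63, 0.776, -0.001, 0.0]
wrist_force: [3.9, -4.4, -4.6]
gripper_width: 0.0083
finger_force: 39.3
```

```bash
python3 -c "
from h import *
to([.5098,-.0065,.13],.215)
arc(np.arange(.4,1.1,.05))"
```

```text
t 5.3 pos [ 0.5271 -0.0025  0.1708] w 0.0083 ff 39.3 F [ 3.9 -4.4 -4.6] j [-0.14  0.33 -0.35  0.89 -0.    1.22]
shift cm [-0.03 -1.77  4.08] twist -0.008
theta from z 0.34327967414473254 along 0.01774208336061541 model 0.017877899384051398
0.4 [ 0.55 -0.02  1.13]
0.45 [ 1.07 -0.01  2.1 ]
0.5 [ 1.64 -0.01  3.05]
0.55 [ 2.25 -0.    3.96]
0.6 [2.91 0.   4.84]
0.65 [3.62 0.01 5.69]
0.7 [4.36 0.02 6.5 ]
0.75 [5.15 0.02 7.28]
0.8 [5.97 0.03 8.01]
0.85 [6.83 0.04 8.7 ]
0.9 [7.72 0.04 9.35]
0.95 [8.65 0.05 9.95]
1.0 [ 9.6   0.06 10.51]
1.05 [10.58  0.07 11.01]
```

Emit:
send_rows(
  linear=[
    [0,0.6,-1.1],
    [0,1.1,-2.1],
    [0,1.7,-3],
    [0,2.3,-4],
    [0,3,-4.8],
  ],
  twist=[0,0,0,0,0],
)

```text
time_s: 5.8
tool_pos: [0.5551, 0.0038, 0.2188]
eef_rot: [0.63, 0.776, -0.002, -0.001]
wrist_force: [-3.9, -5.7, 0.6]
gripper_width: 0.0086
finger_force: 39.9
```

```bash
python3 -c "
from h import *
to([.5098,-.0065,.13],.215)
arc(np.arange(.65,1.1,.05))"
```

```text
t 5.8 pos [0.5551 0.0038 0.2188] w 0.0086 ff 39.9 F [-3.9 -5.7  0.6] j [-0.13  0.35 -0.2   1.03 -0.    1.24]
shift cm [-0.08 -4.62  8.9 ] twist -0.008
theta from z 0.5977896491462589 along 0.04650918135105795 model 0.04658274425437458
0.65 [ 0.74 -0.04  0.89]
0.7 [ 1.49 -0.03  1.7 ]
0.75 [ 2.27 -0.02  2.47]
0.8 [ 3.1  -0.02  3.21]
0.85 [ 3.95 -0.01  3.9 ]
0.9 [ 4.85 -0.    4.54]
0.95 [5.77 0.   5.15]
1.0 [6.72 0.01 5.7 ]
1.05 [7.7  0.02 6.21]
```

Emit:
send_rows(
  linear=[
    [0,0.7,-0.9],
    [0,1.4,-1.7],
    [0,2.2,-2.5],
    [0,3,-3.2],
    [0,3.9,-3.9],
  ],
  twist=[0,0,0,0,0],
)

```text
time_s: 6.3
tool_pos: [0.5935, 0.0125, 0.2577]
eef_rot: [0.63, 0.776, -0.001, -0.001]
wrist_force: [-2.0, -2.9, 0.4]
gripper_width: 0.0083
finger_force: 39.8
```

```bash
python3 -c "
from h import *
to([.5098,-.0065,.13],.215)
arc(np.arange(.9,1.1,.05))"
```

```text
t 6.3 pos [0.5935 0.0125 0.2577] w 0.0083 ff 39.8 F [-2.  -2.9  0.4] j [-0.1   0.4  -0.02  1.16  0.    1.26]
shift cm [-0.15 -8.54 12.8 ] twist -0.008
theta from z 0.84978621425176 along 0.08583054346734931 model 0.08601901874224702
0.9 [ 0.92 -0.06  0.65]
0.95 [ 1.84 -0.06  1.25]
1.0 [ 2.79 -0.05  1.81]
1.05 [ 3.77 -0.04  2.31]
1.1 [ 4.77 -0.03  2.77]
```

Emit:
send_rows(
  linear=[
    [0,0.9,-0.6],
    [0,1.8,-1.2],
    [0,2.8,-1.8],
    [0,3.7,-2.3],
    [0,3.7,-2.3],
  ],
  twist=[0,0,0,0,0],
)

```text
time_s: 6.8
tool_pos: [0.631, 0.0209, 0.2813]
eef_rot: [0.63, 0.777, 0.001, -0.001]
wrist_force: [-3.9, 0.7, 4.5]
gripper_width: 0.0082
finger_force: 40.2
```

Emit:
send_rows(
  linear=[
    [0,0,0],
    [0,0,0],
    [0,0,0],
    [0,0,0],
    [0,0,0],
  ],
  twist=[0,0,0,0,0],
)

```text
time_s: 7.3
tool_pos: [0.6297, 0.0206, 0.2806]
eef_rot: [0.63, 0.777, 0.0, -0.001]
wrist_force: [-4.9, 1.7, 5.4]
gripper_width: 0.0083
finger_force: 40.2
```

```bash
python3 -c "
from h import *
to([.5098,-.0065,.13],.215)
arc([1.05])
a=imaging.read_camera('side')['img']
cv2.imwrite('pics/e.png',a)"
```

```text
t 7.3 pos [0.6297 0.0206 0.2806] w 0.0083 ff 40.2 F [-4.9  1.7  5.4] j [-0.09  0.46  0.13  1.25  0.    1.28]
shift cm [ -0.21 -12.27  15.07] twist -0.008
theta from z 1.0470390887066254 along 0.1229058136736236 model 0.12293900447260622
1.05 [ 0.06 -0.09  0.03]
```

View pics/e.png

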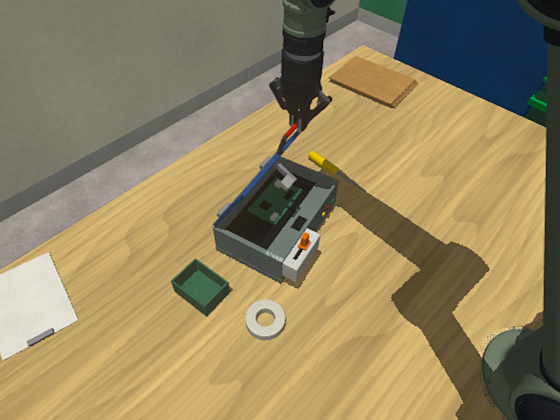

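The side view shows the cover open about 60°, with the gripper on the red handle at (290,130). The board, bin, reel and screwdriver look undisturbed.

```bash
python3 -c "
from station import r
print(r.sign_off())"
```

```text
the job is handed in; nothing more can be done
None
```

The tug showed the catch wasn't biting, so I left the tab alone and lifted the cover by its handle to about 60° (1.05 rad, worked out from the arm's position). It was still gripped there when I handed the job in; no verdict was shown.

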